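Load the slide carrier under the microscope and latch it

ROBOT

A 7-joint arm with a two-finger parallel gripper is mounted at the origin on the work surface. World frame = base frame: x ahead of the robot, y to its left, z up, the work surface at z = 0. Lengths are in m, angles in rad, forces in N, time in s.
With the tool pointing down it reaches from about 0.425 to 0.875 m from the base axis. Payload 4.7 kg.
Tool frame: the origin (TCP) lies on the centre line of the jaws, within the pads' length; the fingertips stand 14 mm ahead of it and the grasp point (between the pads) lies 5 mm behind it; z points along the fingers, y is the line along which they close (so a half turn about z gives the same grasp; the last joint's range is limited). The gripper opens to 87 mm and grips with 3 to 60 N. Pads are 19 mm wide; open, the fingers measure 117 mm over their backs; the gripper's body (75 mm by 190 mm) begins 51 mm behind the grasp point.
Start: joints at [1.27, 0.321, -0.07, 1.45, 0.023, 1.371, -0.057], TCP at [0.201, -0.618, 0.237] pointing down, gripper open.
Joint ranges: [-2.86, 2.86], [-0.3, 2.09], [-1.38, 1.24], [0.06, 2.45], [-1.56, 4.7], [0.09, 2.05], [-2.69, 2.69]. Speed limits (rad/s): [2.57, 2.57, 3.14, 3.14, 3.14, 3.14, 3.14].

INTERFACE

Orientations are given as a rotation vector (axis times angle).
In Python, from bench import ctrl gives the robot as it stands.
- The arm moves only by the tool send_rows, never from a script. Its argument "steps" is a list of rows, each an object of numbers: "tx", "ty", "tz": the shift along the tool's x, y, z in units of 60 mm (1.0 is 60 mm); "turn": the turn about the tool's z in units of 8 degrees (1.0 is 8 degrees); "grip": the opening, from 0 (shut) to 1 (fully open). A call has 1 to 12 rows; each row shifts and turns the commanded pose from where the row before left it, along the tool's axes as they then stand; what a row does not reach is not made up. A row lasts 1/8 s, in which the tool goes at most 62.5 mm and 10.7 degrees, less where a joint would pass 70% of its speed; a pose out of reach is approached as far as the arm can. A call is refused whole if a number of a shift passes 1 or a number of a turn 1, either way. A call with a gripper value outside its range is refused whole. The fingers move at their own pace and stop on an object; "newtons" is the grip in N (left out, the last holds). Time passes only in rows, so rows that do not move let the fingers close. It gives the time, the measured TCP pose, the force, the opening and the grip force at its end, in the units of the state.
- ctrl.get_state(): the state, without advancing time (a new reading comes with each control period).
- ctrl.get_image(name): name is "scene" or "side" or "wrist"; returns a dict with "pixels" (400x640x3 uint8, red, green, blue), "K" (3x3 intrinsics, pixels), "cam_to_world" (4x4, takes a point from camera to world coordinates); the wrist camera has in their place "T_tool_cam" (4x4, takes a point from camera to tool coordinates, whose origin is the TCP and whose axes are the flange's). Camera axes: x right, y down, z forward; pixel columns grow to the right and rows downward; lengths in m; the calibration is good to about 2 mm. A picture is of the moment at which its call begins: read the wrist's pose just before it. There is no depth.
- ctrl.close_job(): hands the job in; it is judged then, once.
The state is a dict: "time": time; "joint_positions": joint angles; "qd": joint speeds; "joint_torque": joint torques, N m; "position": TCP position; "tool_rot": TCP orientation; "ft_force": force on the tool from outside, world axes, zero at the start; "torque": the same for the moment, N m; "grip_width": opening from 0.0 (shut) to 1.0 (fully open); "grip_force": force on a finger pad.
Only numpy, scipy, OpenCV 4.12 (cv2) and the standard library are available. Lean on these libraries where they do the work, as an engineer would, in place of code of your own. Each camera call takes 0.05 s, during which the arm holds its last target. There are 200 camera calls.

TASK

Load the slide carrier on the microscope: lay it on the stage with its grip block outward, slide it in under the lens housing until its nose is fully home at the end stop and its long side lies flush against the fence. Then swing the latch arm fully closed behind the carrier and leave both there. Do not knock the lens housing, and do not tip over the dropper bottle or the jar.

Things in the scene. Friction and masses are not known exactly. Their poses are not given: they have to be found in the camera images.
- carrier: Aluminium slide carrier lying on the bench, plate 200 (its x) x 80 (y) x 12 mm holding four glass slides, 0.22 kg. Origin: centre of its underside; +x towards its nose, which goes in first; the +y long side goes against the fence. A black upright grip block, 20 (x) x 30 (y) mm, stands at x = -60 mm, up to 61 mm above the underside.
- grip (a point): Top centre of the carrier's grip block (carrier frame -60, 0, 61 mm).
- corner_front (a point): Point on the lower edge of the carrier's +y long side, 95 mm ahead of its origin (carrier frame 95, 40, 0 mm).
- corner_rear (a point): Point on the lower edge of the carrier's +y long side, 95 mm behind its origin (carrier frame -95, 40, 0 mm).
- stage (a point): Point on top of the microscope's grey stage, 40 mm above the bench. x = direction of sliding in, y = towards the fence, z up. Stage spans x -185 to 170, y -90 to 65 mm. The home, flush carrier has its origin here and its axes along these. The microscope's taller parts lie beyond x = 40 mm, from 60 mm above the stage up.
- fence (a point): Middle of the fence face at stage level (stage frame 0, 40, 0 mm). The fence is a steel bar 10 mm high, from stage x = -100 to 100 mm; the carrier lies on its -y side.
- end_stop (a point): Middle of the end stop's face at stage level (stage frame 100, 0, 0 mm): a steel bar 10 mm high across the far end of the carrier's way.
- lens: Black round lens housing that overhangs the stage, fixed: 76 mm diameter, 34 mm tall. Origin: centre of its underside, 26 mm above the stage at stage x = 65, y = 0 mm, so its front is at x = 27 mm. The carrier plate passes beneath; the grip block stays outside.
- latch (a joint): Angle of the steel latch arm about its upright pivot, rad: 0 = arm points straight out (stage -x), alongside the carrier's way; pi/2 = closed, arm along stage +y, across behind the rear end of the home carrier (it clears it by 8 mm). Stops at -0.5 and 1.62; stays where left.
- latch_pivot (a point): Pivot of the latch on the stage's top face (stage frame -114, -64, 0 mm). The arm is 12 mm wide, 2 to 12 mm above the stage, and reaches 70 mm from the pivot.
- latch_knob (a point): Top centre of the latch's upright black knob, 16 mm diameter, 60 mm from the pivot along the arm; the knob stands 12 to 52 mm above the stage.
- dropper: White dropper bottle, 34 mm diameter, 75 mm tall, standing beyond the fence. Origin: centre of its foot, z up.
- jar: Amber jar, 60 mm diameter, 70 mm tall, standing on the robot's side of the microscope. Origin: centre of its foot, z up.
Mind the look-alikes: they are no part of the job. Several things have the shape of the dropper; the one meant has the colours described above.

How it is judged:
On the way, in this order (a step that is already met when the one before it is completed fails the run):
1. the carrier lies home under the lens: nose at the end stop, long side flush with the fence (x of carrier in the frame of stage between -0.006 and 0.004 m and y of corner_front in the frame of stage between 0.037 and 0.043 m and y of corner_rear in the frame of stage between 0.037 and 0.043 m and angle between the x axis of carrier and the x axis of stage, either way round below 0.04 rad and z of corner_front in the frame of stage between -0.003 and 0.003 m and z of corner_rear in the frame of stage between -0.003 and 0.003 m), for 0.2 s.
2. the latch arm is closed behind it (value of joint latch above 1.4 rad), for 0.2 s.
At the end, for the whole second after the job is handed in: The carrier lies flat on the stage under the lens, its nose within 6 mm of the end stop, its long side within 3 mm of the fence at both ends; the latch is closed to at least 1.4 rad; everything is at rest, and the dropper bottle and jar stand upright (all of step 1 and value of joint latch above 1.4 rad and linear speed of carrier below 0.01 m/s and angular speed of carrier below 0.1 rad/s and angle between each of dropper, jar's own z axis and vertical below 0.3 rad); the robot touches nothing.
It fails at once if the lens housing is knocked (over 3 N) (contact force between lens and anything else above 3 N).
It fails at once if the dropper bottle or the jar is tipped over (angle between any of dropper, jar's own z axis and vertical above 0.5 rad).
It also fails if it takes over 54 s, if anything falls off the work surface, if the arm or the gripper's body presses on something with over 40 N, if the wrist force passes 120 N, or if a joint passes its speed limit or range.

## Working session

There is one attempt and no reset: what is moved stays moved. The work goes in short steps, Python scripts to look and compute and a tool call to move; the robot and the scene stay as the last step left them, time stands still between calls to the robot, and variables do not carry over. Pictures are saved under pics/ and viewed, at most 10 in all, crops included, and the job is handed in when it is done.

Besides the shell and the picture viewer there is one more tool, called after ">>>" as name(argument=value, ...) on one line, values as JSON. send_rows: Moves the arm, as the interface text tells. Its arguments: {"type":"object","properties":{"steps":{"type":"array"},"newtons":{"type":"number"}},"required":["steps"]}

```bash
ls; mkdir -p pics; python3 - <<'E'
from bench import ctrl
import cv2,numpy as np
np.set_printoptions(precision=4,suppress=True)
s=ctrl.get_state();print({k:np.round(v,3) for k,v in s.items()})
for n in ["scene","side"]:
    im=ctrl.get_image(n);cv2.imwrite(f"pics/{n}0.png",im["pixels"][:,:,::-1]);np.savez(f"pics/{n}0.npz",**im)
    print(n,im["K"],im["cam_to_world"])
print(ctrl.get_image("wrist")["T_tool_cam"])
E
```

```text
pics
{'time': np.float64(0.0), 'joint_positions': array([ 1.27 ,  0.322, -0.07 ,  1.452,  0.023,  1.371, -0.057]), 'qd': array([-0.   , -0.001, -0.   , -0.001,  0.001,  0.003,  0.001]), 'joint_torque': array([  0.   , -49.129,  -0.404, -31.252,  -0.064,   0.044,   0.   ]), 'position': array([ 0.201, -0.618,  0.235]), 'tool_rot': array([-3.101, -0.492,  0.001]), 'ft_force': array([ 0.133, -0.111, -0.469]), 'torque': array([ 0.047, -0.033, -0.08 ]), 'grip_force': np.float64(0.0), 'grip_width': np.float64(1.002)}
scene [[454.2534   0.     309.9977]
 [  0.     454.2534 196.9025]
 [  0.       0.       1.    ]] [[ 0.7713  0.3435 -0.5359  1.114 ]
 [ 0.6365 -0.4159  0.6495 -0.5988]
 [ 0.0002 -0.8421 -0.5394  0.6513]
 [ 0.      0.      0.      1.    ]]
side [[480.6203   0.     317.8761]
 [  0.     480.6203 198.6579]
 [  0.       0.       1.    ]] [[-0.9187 -0.2001  0.3405  0.242 ]
 [-0.3949  0.4475 -0.8024  0.8894]
 [ 0.0082 -0.8716 -0.4901  0.6007]
 [ 0.      0.      0.      1.    ]]
[[-0.001  -0.9609 -0.277   0.0749]
 [ 1.     -0.0009 -0.0004  0.0013]
 [ 0.0001 -0.277   0.9609 -0.1482]
 [ 0.      0.      0.      1.    ]]
```

View pics/scene0.png

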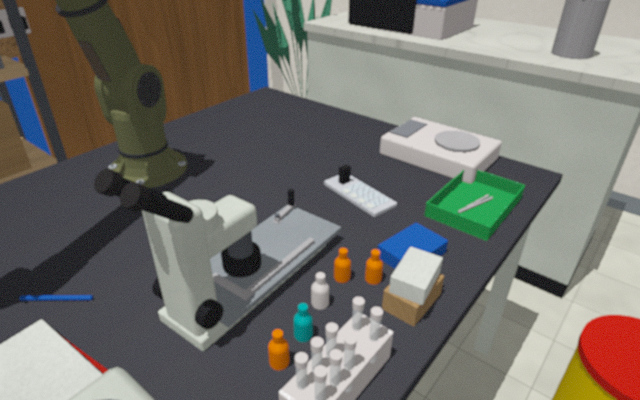

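View pics/side0.png

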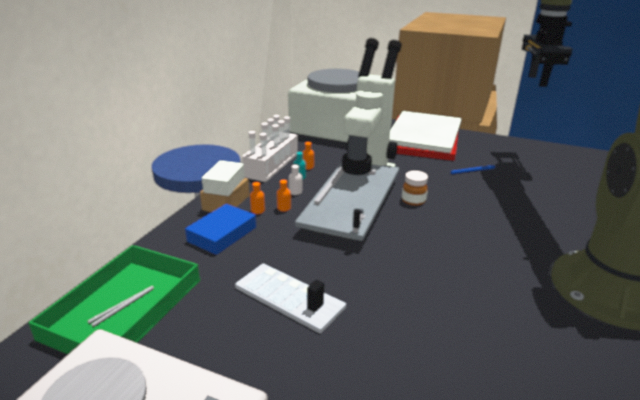

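The scene view shows the carrier at (360,193) with its block at (344,174), the stage at (280,250), the latch knob at (291,196) and the white dropper at (320,290). The side view shows the carrier at (290,297), its block at (316,295), the stage at (350,205), the knob at (357,217) and the jar at (414,188). Next I'll measure them roughly.

```bash
cat > h.py <<'E'
import numpy as np,cv2
np.set_printoptions(precision=4,suppress=True)
from scipy.spatial.transform import Rotation as R
def rays(K,T,p):
    p=np.atleast_2d(np.asarray(p,float)); d=np.c_[(p-[K[0,2],K[1,2]])/[K[0,0],K[1,1]],np.ones(len(p))]
    return T[:3,3],d@T[:3,:3].T
def plane(K,T,p,z):
    o,d=rays(K,T,p); return o+d*((z-o[2])/d[:,2])[:,None]
def proj(K,T,X):
    c=(np.atleast_2d(X)-T[:3,3])@T[:3,:3]; q=c@K.T; return q[:,:2]/q[:,2:]
def tri(obs):
    A=np.zeros((3,3));b=np.zeros(3)
    for K,T,p in obs:
        o,d=rays(K,T,p);d=d[0]/np.linalg.norm(d[0]);M=np.eye(3)-np.outer(d,d);A+=M;b+=M@o
    return np.linalg.solve(A,b)
def quad(mask):
    c=max(cv2.findContours(mask.astype(np.uint8),0,1)[0],key=cv2.contourArea)
    return cv2.convexHull(c)[:,0,:]
def tool(s):
    T=np.eye(4);T[:3,:3]=R.from_rotvec(s["tool_rot"]).as_matrix();T[:3,3]=s["position"];return T
E
python3 - <<'E'
from h import *
D={n:dict(np.load(f"pics/{n}0.npz")) for n in["scene","side"]}
roi={"scene":(320,165,400,218),"side":(230,260,350,333)}
blk={}
for n,(a,b,c,d) in roi.items():
    im=D[n];g=im["pixels"].min(2).astype(int);m=np.zeros_like(g);m[b:d,a:c]=g[b:d,a:c]>110
    h=quad(m);w=plane(im["K"],im["cam_to_world"],h,.012)[:,:2].astype(np.float32)
    print(n,"rect",cv2.minAreaRect(w)); print(cv2.boxPoints(cv2.minAreaRect(w)))
    # extreme pixels
    print([h[i] for i in (h[:,0].argmin(),h[:,1].argmin(),h[:,0].argmax(),h[:,1].argmax())])
for nm,ps in {"grip":((344.5,167),(316,284)),"knob":((291,190),(357.5,209)),"dropper":((320,303),(296,190)),"stagecorner_far":((341,233),(299,227)),"stagecorner_near":((303,208),(362,236))}.items():
    print(nm,tri([(D[n]["K"],D[n]["cam_to_world"],p) for n,p in zip(["scene","side"],ps)]))
print("jar",plane(D["side"]["K"],D["side"]["cam_to_world"],[414,202],0))
big=[]
for n,(x,y,w,h) in {"scene":(180,160,200,150),"side":(270,120,200,150)}.items():
    big.append(cv2.resize(D[n]["pixels"][y:y+h,x:x+w,::-1],(400,300) if 0 else (800,600),interpolation=cv2.INTER_CUBIC))
cv2.imwrite("pics/c1.png",big[0]);cv2.imwrite("pics/c2.png",big[1])
E
```

```text
scene rect ((0.5613762736320496, 0.27105802297592163), (0.0960346907377243, 0.21206839382648468), 77.10358428955078)
[[0.4473 0.2479]
 [0.654  0.2006]
 [0.6755 0.2942]
 [0.4687 0.3415]]
[array([324, 184], dtype=int32), array([352, 175], dtype=int32), array([396, 201], dtype=int32), array([374, 216], dtype=int32)]
side rect ((0.5591921806335449, 0.27760058641433716), (0.08926458656787872, 0.2068532407283783), 77.16699981689453)
[[0.4484 0.2571]
 [0.6501 0.2111]
 [0.6699 0.2981]
 [0.4683 0.3441]]
[array([235, 285], dtype=int32), array([264, 263], dtype=int32), array([346, 303], dtype=int32), array([321, 331], dtype=int32)]
grip [0.5019 0.2862 0.0605]
knob [0.5036 0.0678 0.0933]
dropper [ 0.7273 -0.1026  0.0056]
stagecorner_far [0.6357 0.0827 0.0231]
stagecorner_near [0.4996 0.091  0.0358]
jar [[ 0.4308 -0.1774  0.    ]]
```

View pics/c1.png

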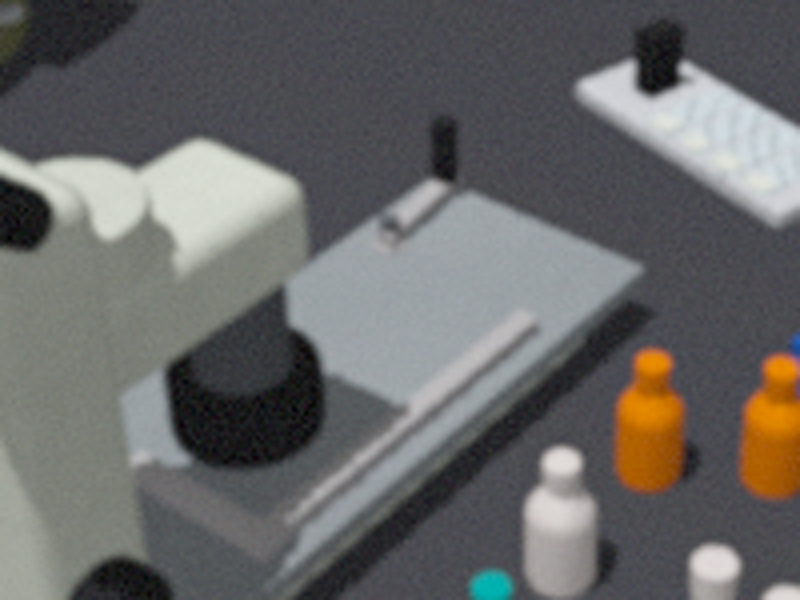

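View pics/c2.png

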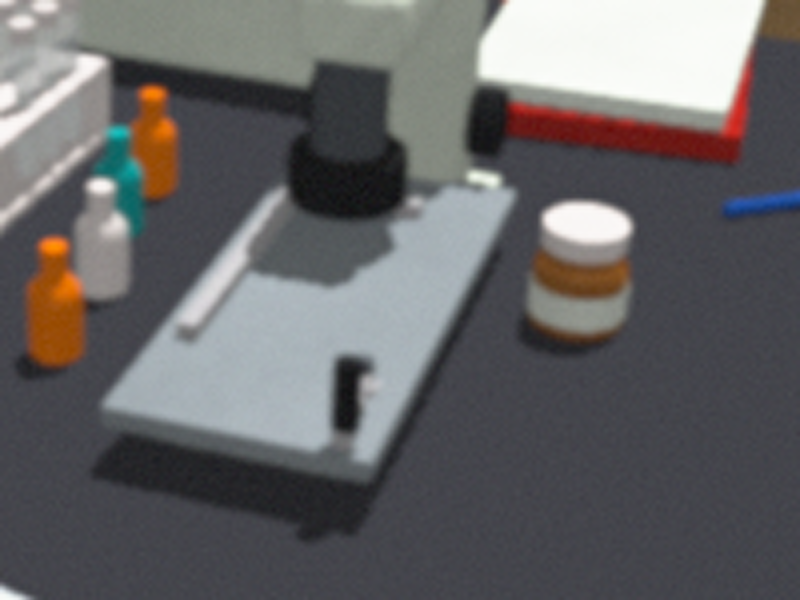

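The crops show the stage's front corners at about scene (340.7,227) and (296,207). The fence's near end is at scene (313,239) and side (316,202). The latch is roughly straight out, with its knob at scene (291,190). Next I'll get a stage estimate, the microscope's height and a path for the arm.

```bash
python3 - <<'E'
from h import *
from bench import ctrl
D={n:dict(np.load(f"pics/{n}0.npz")) for n in["scene","side"]}
P=lambda n,p,z:plane(D[n]["K"],D[n]["cam_to_world"],np.array(p),z)[:,:2]
sc=lambda p:(np.array(p)/4+[180,160]); sd=lambda p:(np.array(p)/4+[270,120])
print("front scene",P("scene",sc([(643,268),(465,190)]),.04)); print("front side",P("side",sd([(103,408),(372,465)]),.04))
print("side right edge far",P("side",sd([(516,192)]),.04))
print("fence scene",P("scene",sc([(528,314),(408,402),(288,518)]),.05)); print("fence side",P("side",sd([(188,325),(245,258)]),.05))
print("lens under side ~",P("side",sd([(347,195)]),.066),P("scene",sc([(245,445)]),.066))
print("pivot/knob scene",P("scene",sc([(390,235),(440,185)]),.052))
print("knobtop",P("scene",sc([(444,122)]),.092),P("side",sd([(352,362)]),.092))
for a in[((108,182),(372,42)),((108,182),(393,47)),((140,200),(372,42)),((140,200),(393,47))]:
    print(tri([(D[n]["K"],D[n]["cam_to_world"],p) for n,p in zip(["scene","side"],a)]))
T=tool(ctrl.get_state());print(T)
E
```

```text
front scene [[0.6405 0.0844]
 [0.5112 0.0799]]
front side [[0.6346 0.087 ]
 [0.482  0.0803]]
side right edge far [[ 0.4986 -0.2726]]
fence scene [[ 0.6253  0.0004]
 [ 0.6242 -0.0937]
 [ 0.6367 -0.1899]]
fence side [[ 0.6216 -0.0001]
 [ 0.6226 -0.0912]]
lens under side ~ [[ 0.5844 -0.1699]] [[ 0.5985 -0.1795]]
pivot/knob scene [[0.5202 0.0048]
 [0.5081 0.0611]]
knobtop [[0.5064 0.0679]] [[0.4998 0.0686]]
[ 0.6184 -0.3788  0.3506]
[ 0.5656 -0.364   0.3349]
[ 0.6281 -0.3619  0.3369]
[ 0.5774 -0.3461  0.3206]
[[ 0.9509  0.3096 -0.0006  0.2011]
 [ 0.3096 -0.9509  0.0014 -0.6177]
 [-0.0001 -0.0015 -1.      0.2357]
 [ 0.      0.      0.      1.    ]]
```

```bash
cat >> h.py <<'E'
def plan(T,wps,step=.85,ang=7.9):
    """wps: (x,y,z,yaw_deg of tool x); returns rows, tool kept vertical"""
    p=T[:3,3].copy();yaw=np.degrees(np.arctan2(T[1,0],T[0,0]));out=[]
    for x,y,z,a in wps:
        g=np.array([x,y,z]);da=(a-yaw+180)%360-180
        n=max(int(np.ceil(np.linalg.norm(g-p)/(.06*step)-.01)),int(np.ceil(abs(da)/ang-.01)),1)
        dp=(g-p)/n
        for i in range(n):
            c,s=np.cos(np.radians(yaw)),np.sin(np.radians(yaw))
            tx=c*dp[0]+s*dp[1];ty=s*dp[0]-c*dp[1]
            out.append([round(v,2)+0. for v in(tx/.06,ty/.06,-dp[2]/.06,-da/n/8)]);yaw+=da/n
        p=g
    for r in out: print(dict(zip(("tx","ty","tz","turn"),map(float,r))))
E
python3 - <<'E'
from h import *
from bench import ctrl
plan(tool(ctrl.get_state()),[(.22,-.58,.42,18),(.42,-.3,.42,45),(.56,.08,.42,90)],.98)
E
```

```text
{'tx': 0.12, 'ty': -0.12, 'tz': -0.77, 'turn': 0.0}
{'tx': 0.12, 'ty': -0.12, 'tz': -0.77, 'turn': 0.0}
{'tx': 0.12, 'ty': -0.12, 'tz': -0.77, 'turn': 0.0}
{'tx': 0.12, 'ty': -0.12, 'tz': -0.77, 'turn': 0.0}
{'tx': 0.77, 'ty': -0.57, 'tz': 0.0, 'turn': -0.56}
{'tx': 0.81, 'ty': -0.51, 'tz': 0.0, 'turn': -0.56}
{'tx': 0.85, 'ty': -0.44, 'tz': 0.0, 'turn': -0.56}
{'tx': 0.88, 'ty': -0.37, 'tz': 0.0, 'turn': -0.56}
{'tx': 0.91, 'ty': -0.3, 'tz': 0.0, 'turn': -0.56}
{'tx': 0.93, 'ty': -0.23, 'tz': 0.0, 'turn': -0.56}
{'tx': 0.88, 'ty': -0.4, 'tz': 0.0, 'turn': -0.8}
{'tx': 0.92, 'ty': -0.3, 'tz': 0.0, 'turn': -0.8}
{'tx': 0.94, 'ty': -0.2, 'tz': 0.0, 'turn': -0.8}
{'tx': 0.96, 'ty': -0.09, 'tz': 0.0, 'turn': -0.8}
{'tx': 0.96, 'ty': 0.02, 'tz': 0.0, 'turn': -0.8}
{'tx': 0.96, 'ty': 0.12, 'tz': 0.0, 'turn': -0.8}
{'tx': 0.94, 'ty': 0.23, 'tz': 0.0, 'turn': -0.8}
```

>>> send_rows(steps=[{"tx": 0.12,"ty": -0.12,"tz": -0.77},{"tx": 0.12,"ty": -0.12,"tz": -0.77},{"tx": 0.12,"ty": -0.12,"tz": -0.77},{"tx": 0.12,"ty": -0.12,"tz": -0.77},{"tx": 0.77,"ty": -0.57,"turn": -0.56},{"tx": 0.81,"ty": -0.51,"turn": -0.56},{"tx": 0.85,"ty": -0.44,"turn": -0.56},{"tx": 0.88,"ty": -0.37,"turn": -0.56},{"tx": 0.91,"ty": -0.3,"turn": -0.56},{"tx": 0.93,"ty": -0.23,"turn": -0.56}])

```text
validation failed for argument at $.st...
```

>>> send_rows(steps=[{"tx": 0.88,"ty": -0.4,"turn": -0.8},{"tx": 0.92,"ty": -0.3,"turn": -0.8},{"tx": 0.94,"ty": -0.2,"turn": -0.8},{"tx": 0.96,"ty": -0.09,"turn": -0.8},{"tx": 0.96,"ty": 0.02,"turn": -0.8},{"tx": 0.96,"ty": 0.12,"turn": -0.8},{"tx": 0.94,"ty": 0.23,"turn": -0.8},{}])

```text
validation failed for argument at $.st...
```

```bash
python3 - <<'E'
from h import *
from bench import ctrl
s=ctrl.get_state();im=ctrl.get_image("wrist");T=tool(s)@im["T_tool_cam"]
np.savez("pics/w1.npz",T=T,**im);cv2.imwrite("pics/w1.png",im["pixels"][:,:,::-1])
print(s["time"],s["joint_positions"],tool(s),im["K"])
E
```

```text
0.15 [ 1.2701  0.3217 -0.0701  1.4514  0.0226  1.3708 -0.0569] [[ 0.9509  0.3096 -0.0006  0.2011]
 [ 0.3096 -0.9509  0.0014 -0.6177]
 [-0.0001 -0.0015 -1.      0.2357]
 [ 0.      0.      0.      1.    ]] [[284.085    0.     320.3011]
 [  0.     284.085  195.9964]
 [  0.       0.       1.    ]]
```

View pics/w1.png

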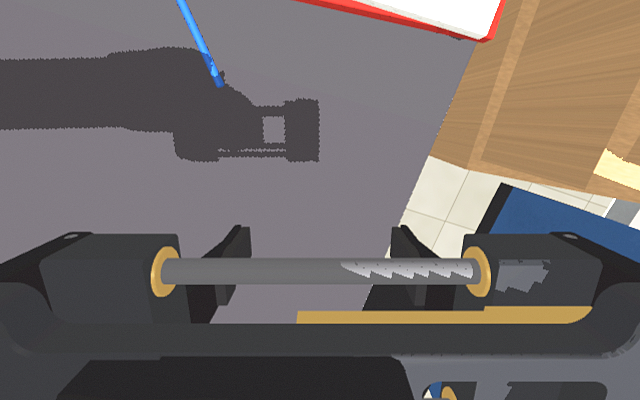

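The wrist view only shows the bench beside the robot, with the fingers at rows 225–300, because both move calls were refused. I'll send every field in each row.

>>> send_rows(steps=[{"tx": 0.12,"ty": -0.12,"tz": -0.77,"turn": 0,"grip": 1},{"tx": 0.12,"ty": -0.12,"tz": -0.77,"turn": 0,"grip": 1},{"tx": 0.12,"ty": -0.12,"tz": -0.77,"turn": 0,"grip": 1},{"tx": 0.12,"ty": -0.12,"tz": -0.77,"turn": 0,"grip": 1},{"tx": 0.77,"ty": -0.57,"tz": 0,"turn": -0.56,"grip": 1},{"tx": 0.81,"ty": -0.51,"tz": 0,"turn": -0.56,"grip": 1},{"tx": 0.85,"ty": -0.44,"tz": 0,"turn": -0.56,"grip": 1},{"tx": 0.88,"ty": -0.37,"tz": 0,"turn": -0.56,"grip": 1},{"tx": 0.91,"ty": -0.3,"tz": 0,"turn": -0.56,"grip": 1},{"tx": 0.93,"ty": -0.23,"tz": 0,"turn": -0.56,"grip": 1}])

```text
time: 1.45
position: [0.421, -0.2998, 0.4213]
tool_rot: [2.901, 1.203, -0.0]
ft_force: [0.2, -0.6, 0.4]
grip_width: 1.002
grip_force: 0.0
```

>>> send_rows(steps=[{"tx": 0.75,"ty": -0.4,"tz": 0,"turn": -0.8,"grip": 1},{"tx": 0.78,"ty": -0.3,"tz": 0,"turn": -0.8,"grip": 1},{"tx": 0.8,"ty": -0.2,"tz": 0,"turn": -0.8,"grip": 1},{"tx": 0.8,"ty": -0.09,"tz": 0,"turn": -0.8,"grip": 1},{"tx": 0.75,"ty": 0.02,"tz": 0,"turn": -0.8,"grip": 1},{"tx": 0.75,"ty": 0.1,"tz": 0,"turn": -0.8,"grip": 1},{"tx": 0.7,"ty": 0.2,"tz": 0,"turn": -0.8,"grip": 1},{"tx": 0,"ty": 0,"tz": 0,"turn": 0,"grip": 1}])

```text
time: 2.45
position: [0.5311, 0.0168, 0.4211]
tool_rot: [-2.217, -2.224, -0.002]
ft_force: [0.5, -1.0, 0.4]
grip_width: 1.003
grip_force: 0.0
```

```bash
python3 - <<'E'
from h import *
from bench import ctrl
s=ctrl.get_state();im=ctrl.get_image("wrist");T=tool(s)@im["T_tool_cam"]
np.savez("pics/w2.npz",T=T,**im);cv2.imwrite("pics/w2.png",im["pixels"][:,:,::-1])
print(s["time"],s["joint_positions"],tool(s))
E
```

```text
2.45 [ 0.5766  0.083  -0.705   1.3888  0.0521  1.6894 -0.1174] [[-0.003   1.     -0.0003  0.5311]
 [ 1.      0.003   0.0019  0.0168]
 [ 0.0019 -0.0003 -1.      0.4211]
 [ 0.      0.      0.      1.    ]]
```

View pics/w2.png

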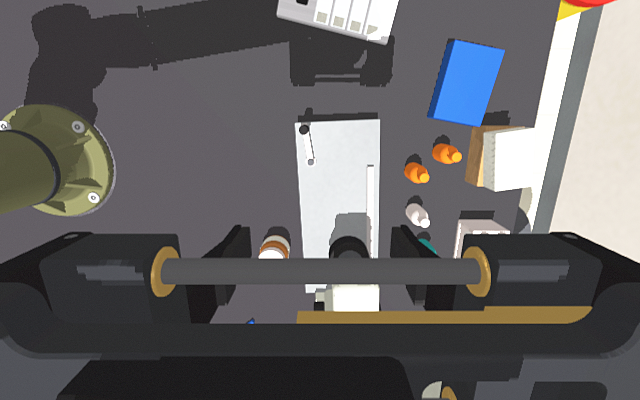

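The wrist view shows the stage from its front corners (297,123) and (380,120), the fence from (370,165) to (370,215), and the knob top at (304,130). The latch arm runs to about (311,163), and the lens is at (350,245). The jar is at (275,245) and the white dropper at (418,215). I'll measure the edges at sub-pixel level.

```bash
python3 - <<'E'
from h import *
d=dict(np.load("pics/w2.npz"));K,T,g=d["K"],d["T"],cv2.GaussianBlur(d["pixels"].astype(np.float32).mean(2),(3,3),0)
def edge_cols(rows,a,b,sign):
    out=[]
    for r in rows:
        q=sign*np.diff(g[r,a:b]);i=int(q.argmax());w=np.clip(q[max(i-2,0):i+3],0,None)
        out.append((a+.5+(w@np.arange(max(i-2,0),max(i-2,0)+len(w)))/w.sum(),r))
    return np.array(out)
def edge_rows(cols,a,b,sign):
    out=[]
    for c in cols:
        q=sign*np.diff(g[a:b,c]);i=int(q.argmax());w=np.clip(q[max(i-2,0):i+3],0,None)
        out.append((c,a+.5+(w@np.arange(max(i-2,0),max(i-2,0)+len(w)))/w.sum()))
    return np.array(out)
def fit(p):
    vx,vy,x,y=cv2.fitLine(p[:,:2].astype(np.float32),cv2.DIST_HUBER,0,.001,.001).ravel();return np.array([x,y]),np.degrees(np.arctan2(vy,vx))
for nm,e,z in[("left",edge_cols(range(175,225),285,312,1),.04),("right",edge_cols(range(128,205),372,392,-1),.04),("fence_in",edge_cols(range(170,205),355,372,1),.05),("front",edge_rows(range(318,372),110,130,1),.04)]:
    print(nm,e[[0,-1]],fit(plane(K,T,e,z)))
print(g[180,360:385].round());print(g[190,360:385].round());print(g[155:172,370].round())
print("fence end",plane(K,T,[370,165],.05))
m=np.zeros(g.shape,bool);m[120:140,297:316]=g[120:140,297:316]<60
ys,xs=np.nonzero(m);print("knob",xs.mean(),ys.mean(),xs.min(),xs.max(),ys.min(),ys.max(),plane(K,T,[xs.mean(),ys.mean()],.092))
print("pivot",plane(K,T,[311,160],.052))
for nm,p,z in [("drop",(418,215),.05),("jar",(275,240),.07)]: print(nm,plane(K,T,p,z))
cv2.imwrite("pics/w2c.png",cv2.resize(d["pixels"][100:260,250:450,::-1],(800,640)[:2] if 0 else (750,600),interpolation=cv2.INTER_NEAREST))
E
```

```text
left [[297.6132 175.    ]
 [300.8766 224.    ]] (array([ 0.4895, -0.0713], dtype=float32), np.float32(-87.60774))
right [[379.5295 128.    ]
 [378.4468 204.    ]] (array([ 0.6409, -0.0069], dtype=float32), np.float32(-87.58157))
fence_in [[367.2792 170.    ]
 [367.1443 204.    ]] (array([ 0.6186, -0.0362], dtype=float32), np.float32(-87.4094))
front [[318.     121.1195]
 [371.     118.9373]] (array([0.5735, 0.0819], dtype=float32), np.float32(2.4685078))
[237. 237. 236. 237. 236. 231. 225. 235. 250. 254. 254. 254. 254. 250.
 240. 236. 238. 241. 217. 153. 103.  96.  99. 100. 100.]
[237. 238. 238. 238. 237. 231. 225. 236. 250. 254. 254. 254. 254. 249.
 241. 237. 239. 242. 209. 137.  97.  97.  99.  99. 100.]
[234. 234. 235. 235. 235. 234. 235. 237. 230. 188. 144. 170. 231. 255.
 254. 254. 253.]
fence end [[0.6218 0.002  0.05  ]]
knob 304.96 122.96 298 312 120 130 [[0.5051 0.078  0.092 ]]
pivot [[0.5131 0.0114 0.052 ]]
drop [[ 0.7197 -0.0955  0.05  ]]
jar [[ 0.4438 -0.1397  0.07  ]]
```

View pics/w2c.png

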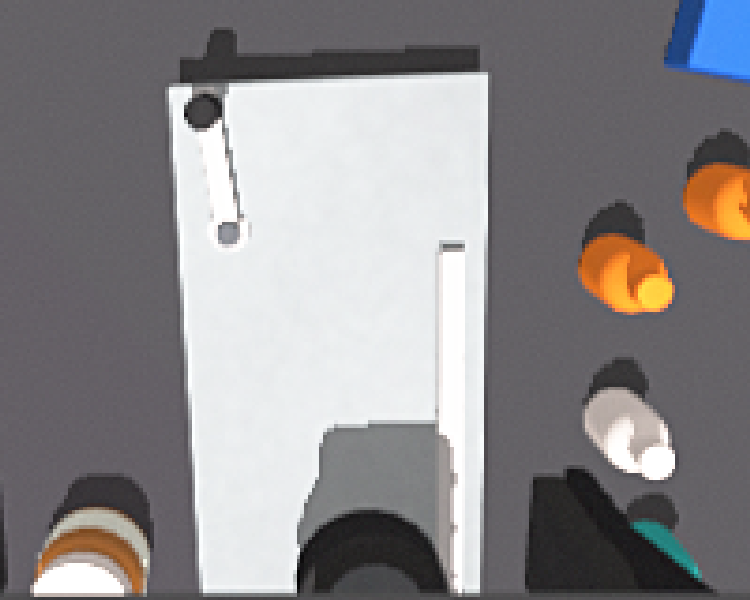

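```bash
python3 - <<'E'
from h import *
from bench import ctrl
d=dict(np.load("pics/w2.npz"))
print(plane(d["K"],d["T"],[304.1,129.3],.092),plane(d["K"],d["T"],[310.8,162.1],.052))
plan(tool(ctrl.get_state()),[(.515,.27,.30,167)],.98)
E
```

```text
[[0.5035 0.0679 0.092 ]] [[0.5127 0.0075 0.052 ]]
{'tx': 0.43, 'ty': -0.03, 'tz': 0.2, 'turn': -0.96}
{'tx': 0.43, 'ty': 0.03, 'tz': 0.2, 'turn': -0.96}
{'tx': 0.42, 'ty': 0.09, 'tz': 0.2, 'turn': -0.96}
{'tx': 0.4, 'ty': 0.14, 'tz': 0.2, 'turn': -0.96}
{'tx': 0.38, 'ty': 0.2, 'tz': 0.2, 'turn': -0.96}
{'tx': 0.35, 'ty': 0.24, 'tz': 0.2, 'turn': -0.96}
{'tx': 0.31, 'ty': 0.29, 'tz': 0.2, 'turn': -0.96}
{'tx': 0.27, 'ty': 0.33, 'tz': 0.2, 'turn': -0.96}
{'tx': 0.23, 'ty': 0.36, 'tz': 0.2, 'turn': -0.96}
{'tx': 0.18, 'ty': 0.39, 'tz': 0.2, 'turn': -0.96}
```

>>> send_rows(steps=[{"tx": 0.43,"ty": -0.03,"tz": 0.2,"turn": -0.96,"grip": 1},{"tx": 0.43,"ty": 0.03,"tz": 0.2,"turn": -0.96,"grip": 1},{"tx": 0.42,"ty": 0.09,"tz": 0.2,"turn": -0.96,"grip": 1},{"tx": 0.4,"ty": 0.14,"tz": 0.2,"turn": -0.96,"grip": 1},{"tx": 0.38,"ty": 0.2,"tz": 0.2,"turn": -0.96,"grip": 1},{"tx": 0.35,"ty": 0.24,"tz": 0.2,"turn": -0.96,"grip": 1},{"tx": 0.31,"ty": 0.29,"tz": 0.2,"turn": -0.96,"grip": 1},{"tx": 0.27,"ty": 0.33,"tz": 0.2,"turn": -0.96,"grip": 1},{"tx": 0.23,"ty": 0.36,"tz": 0.2,"turn": -0.96,"grip": 1},{"tx": 0.18,"ty": 0.39,"tz": 0.2,"turn": -0.96,"grip": 1},{"tx": 0,"ty": 0,"tz": 0,"turn": 0,"grip": 1},{"tx": 0,"ty": 0,"tz": 0,"turn": 0,"grip": 1}])

```text
time: 4.0
position: [0.5172, 0.2664, 0.3014]
tool_rot: [0.376, 3.118, -0.002]
ft_force: [-0.3, -1.1, -0.2]
grip_width: 0.999
grip_force: 0.0
```

```bash
python3 - <<'E'
from h import *
from bench import ctrl
s=ctrl.get_state();im=ctrl.get_image("wrist");T=tool(s)@im["T_tool_cam"];K=im["K"]
np.savez("pics/w3.npz",T=T,**im);cv2.imwrite("pics/w3.png",im["pixels"][:,:,::-1])
print(s["time"],tool(s))
C=np.array([.56,.2745]);a=np.radians(-13);e=np.array([np.cos(a),np.sin(a)]);f=np.array([-e[1],e[0]])
for x,y,z in[(-100,40,12),(-100,-40,12),(100,40,12),(100,-40,12),(-70,15,61),(-70,-15,61),(-50,15,61)]:
    print((x,y,z),proj(K,T,np.r_[C+e*x/1e3+f*y/1e3,z/1e3]))
E
```

```text
4.0 [[-0.9714  0.2376  0.0004  0.5172]
 [ 0.2376  0.9714 -0.0014  0.2664]
 [-0.0007 -0.0013 -1.      0.3014]
 [ 0.      0.      0.      1.    ]]
(-100, 40, 12) [[359.6256 124.7279]]
(-100, -40, 12) [[306.1212 125.4964]]
(100, 40, 12) [[356.7586 246.7263]]
(100, -40, 12) [[309.4087 247.2953]]
(-70, 15, 61) [[345.4147 149.0079]]
(-70, -15, 61) [[323.3326 149.3148]]
(-50, 15, 61) [[345.2638 163.6194]]
```

View pics/w3.png

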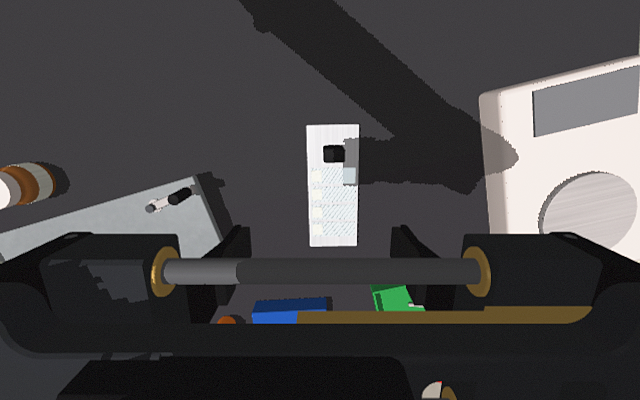

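The wrist view shows the whole carrier, with corners at about (307,125), (359,125), (357,247) and (310,247) and the block top at (333,154). This matches the prediction, so I'll refine it.

```bash
python3 - <<'E'
from h import *
from bench import ctrl
d=dict(np.load("pics/w3.npz"));K,T=d["K"],d["T"];g=cv2.GaussianBlur(d["pixels"].astype(np.float32).mean(2),(3,3),0)
def sub(q,a):
    i=int(q.argmax());j=max(i-2,0);w=np.clip(q[j:i+3],0,None);return a+j+.5+(w@np.arange(len(w)))/w.sum()
L=np.array([(sub(np.diff(g[r,298:316]),298),r) for r in range(130,240)])
Rr=np.array([(sub(-np.diff(g[r,350:368]),350),r) for r in range(192,240)])
Tp=np.array([(c,sub(np.diff(g[116:134,c]),116)) for c in range(312,340)])
Bt=np.array([(c,sub(-np.diff(g[238:254,c]),238)) for c in range(314,352)])
def fit(p):
    vx,vy,x,y=cv2.fitLine(p[:,:2].astype(np.float32),cv2.DIST_HUBER,0,.001,.001).ravel();return np.array([x,y]),np.degrees(np.arctan2(vy,vx))
F={n:fit(plane(K,T,e,.012)) for n,e in zip(("L-y","R+y","rear","nose"),(L,Rr,Tp,Bt))};print(F)
m=np.zeros(g.shape,np.uint8);m[145:166,320:348]=g[145:166,320:348]<38
ys,xs=np.nonzero(m);print("block px",xs.min(),xs.max(),ys.min(),ys.max(),plane(K,T,[333.5,154],.061)[0],plane(K,T,[(xs.min()+xs.max())/2,(ys.min()+ys.max())/2],.061))
a=np.radians(F["L-y"][1]);e=np.array([np.cos(a),np.sin(a)]);e*=np.sign(e[0]);f=np.array([-e[1],e[0]])
rear=F["rear"][0]@e;nose=F["nose"][0]@e;l=F["L-y"][0]@f;r=F["R+y"][0]@f
print("len",nose-rear,"wid",r-l,"centre",e*(nose+rear)/2+f*(l+r)/2,"grip",e*((nose+rear)/2-.06)+f*(l+r)/2)
E
```

```text
{'L-y': (array([0.5347, 0.2389], dtype=float32), np.float32(-12.823319)), 'R+y': (array([0.6145, 0.3019], dtype=float32), np.float32(-12.946728)), 'rear': (array([0.4586, 0.2863], dtype=float32), np.float32(77.7068)), 'nose': (array([0.6538, 0.2458], dtype=float32), np.float32(77.53962))}
block px 324 343 146 161 [0.4979 0.2876 0.061 ] [[0.4972 0.2878 0.061 ]]
len 0.19932753 wid 0.07914972 centre [0.5581 0.2742] grip [0.4996 0.2875]
```

```bash
python3 - <<'E'
from h import *
from bench import ctrl
plan(tool(ctrl.get_state()),[(.4994,.2875,.20,167.3),(.4994,.2875,.037,167.3)],.8)
E
```

```text
{'tx': 0.12, 'ty': 0.09, 'tz': 0.56, 'turn': -0.04}
{'tx': 0.12, 'ty': 0.09, 'tz': 0.56, 'turn': -0.04}
{'tx': 0.12, 'ty': 0.09, 'tz': 0.56, 'turn': -0.04}
{'tx': 0.0, 'ty': 0.0, 'tz': 0.68, 'turn': 0.0}
{'tx': 0.0, 'ty': 0.0, 'tz': 0.68, 'turn': 0.0}
{'tx': 0.0, 'ty': 0.0, 'tz': 0.68, 'turn': 0.0}
{'tx': 0.0, 'ty': 0.0, 'tz': 0.68, 'turn': 0.0}
```

>>> send_rows(steps=[{"tx": 0.12,"ty": 0.09,"tz": 0.56,"turn": -0.04,"grip": 1},{"tx": 0.12,"ty": 0.09,"tz": 0.56,"turn": -0.04,"grip": 1},{"tx": 0.12,"ty": 0.09,"tz": 0.56,"turn": -0.04,"grip": 1},{"tx": 0,"ty": 0,"tz": 0.68,"turn": 0,"grip": 1},{"tx": 0,"ty": 0,"tz": 0.68,"turn": 0,"grip": 1},{"tx": 0,"ty": 0,"tz": 0.68,"turn": 0,"grip": 1},{"tx": 0,"ty": 0,"tz": 0.68,"turn": 0,"grip": 1},{"tx": 0,"ty": 0,"tz": 0,"turn": 0,"grip": 1},{"tx": 0,"ty": 0,"tz": 0,"turn": 0,"grip": 1}], newtons=40)

```text
time: 5.18
position: [0.5004, 0.2891, 0.039]
tool_rot: [0.345, 3.12, 0.001]
ft_force: [0.3, 0.4, 0.3]
grip_width: 0.999
grip_force: 0.0
```

>>> send_rows(steps=[{"tx": 0,"ty": -0.03,"tz": 0,"turn": 0,"grip": 0},{"tx": 0,"ty": 0,"tz": 0,"turn": 0,"grip": 0},{"tx": 0,"ty": 0,"tz": 0,"turn": 0,"grip": 0},{"tx": 0,"ty": 0,"tz": 0,"turn": 0,"grip": 0},{"tx": 0,"ty": 0,"tz": 0,"turn": 0,"grip": 0},{"tx": 0,"ty": 0,"tz": 0,"turn": 0,"grip": 0}])

```text
time: 5.92
position: [0.4984, 0.2875, 0.0372]
tool_rot: [-0.342, -3.123, 0.0]
ft_force: [0.4, -0.0, 0.5]
grip_width: 0.401
grip_force: 0.0
```

>>> send_rows(steps=[{"tx": 0,"ty": 0,"tz": 0,"turn": 0,"grip": 0},{"tx": 0,"ty": 0,"tz": 0,"turn": 0,"grip": 0},{"tx": 0,"ty": 0,"tz": 0,"turn": 0,"grip": 0}])

```text
time: 6.3
position: [0.4984, 0.2877, 0.0372]
tool_rot: [-0.342, -3.123, -0.0]
ft_force: [0.3, 1.6, -0.7]
grip_width: 0.343
grip_force: 40.0
```

```bash
python3 - <<'E'
from h import *
from bench import ctrl
plan(tool(ctrl.get_state()),[(.4984,.2877,.16,167.5),(.5704,.0476,.16,92.45)],.7)
E
```

```text
{'tx': 0.0, 'ty': 0.0, 'tz': -0.68, 'turn': 0.0}
{'tx': 0.0, 'ty': 0.0, 'tz': -0.68, 'turn': 0.0}
{'tx': 0.0, 'ty': 0.0, 'tz': -0.68, 'turn': 0.0}
{'tx': -0.2, 'ty': -0.36, 'tz': 0.0, 'turn': 0.94}
{'tx': -0.25, 'ty': -0.33, 'tz': 0.0, 'turn': 0.94}
{'tx': -0.29, 'ty': -0.3, 'tz': 0.0, 'turn': 0.94}
{'tx': -0.33, 'ty': -0.26, 'tz': 0.0, 'turn': 0.94}
{'tx': -0.36, 'ty': -0.21, 'tz': 0.0, 'turn': 0.94}
{'tx': -0.38, 'ty': -0.17, 'tz': 0.0, 'turn': 0.94}
{'tx': -0.4, 'ty': -0.11, 'tz': 0.0, 'turn': 0.94}
{'tx': -0.41, 'ty': -0.06, 'tz': 0.0, 'turn': 0.94}
{'tx': -0.42, 'ty': -0.01, 'tz': 0.0, 'turn': 0.94}
{'tx': -0.41, 'ty': 0.05, 'tz': 0.0, 'turn': 0.94}
```

>>> send_rows(steps=[{"tx": 0,"ty": 0,"tz": 0,"turn": 0,"grip": 0},{"tx": 0,"ty": 0,"tz": -0.41,"turn": 0,"grip": 0},{"tx": 0,"ty": 0,"tz": -0.41,"turn": 0,"grip": 0},{"tx": 0,"ty": 0,"tz": -0.41,"turn": 0,"grip": 0},{"tx": 0,"ty": 0,"tz": -0.41,"turn": 0,"grip": 0},{"tx": 0,"ty": 0,"tz": -0.41,"turn": 0,"grip": 0}], newtons=60)

```text
time: 7.05
position: [0.498, 0.2867, 0.1605]
tool_rot: [-0.343, -3.122, 0.002]
ft_force: [-0.1, -0.2, -2.6]
grip_width: 0.342
grip_force: 60.0
```

>>> send_rows(steps=[{"tx": -0.2,"ty": -0.36,"tz": 0,"turn": 0.94,"grip": 0},{"tx": -0.25,"ty": -0.33,"tz": 0,"turn": 0.94,"grip": 0},{"tx": -0.29,"ty": -0.3,"tz": 0,"turn": 0.94,"grip": 0},{"tx": -0.33,"ty": -0.26,"tz": 0,"turn": 0.94,"grip": 0},{"tx": -0.36,"ty": -0.21,"tz": 0,"turn": 0.94,"grip": 0},{"tx": -0.38,"ty": -0.17,"tz": 0,"turn": 0.94,"grip": 0},{"tx": -0.4,"ty": -0.11,"tz": 0,"turn": 0.94,"grip": 0},{"tx": -0.41,"ty": -0.06,"tz": 0,"turn": 0.94,"grip": 0},{"tx": -0.42,"ty": -0.01,"tz": 0,"turn": 0.94,"grip": 0},{"tx": -0.41,"ty": 0.05,"tz": 0,"turn": 0.94,"grip": 0},{"tx": 0,"ty": 0,"tz": 0,"turn": 0,"grip": 0},{"tx": 0,"ty": 0,"tz": 0,"turn": 0,"grip": 0}])

```text
time: 8.55
position: [0.5691, 0.0493, 0.16]
tool_rot: [-2.173, -2.266, 0.0]
ft_force: [-0.5, 1.3, -3.1]
grip_width: 0.339
grip_force: 60.0
```

```bash
python3 - <<'E'
from h import *
from bench import ctrl
s=ctrl.get_state();T=tool(s);print(T,np.degrees(np.arctan2(T[1,0],T[0,0])),s["joint_positions"])
for n in["scene","side","wrist"]:
    im=ctrl.get_image(n);cv2.imwrite(f"pics/{n}4.png",im["pixels"][:,:,::-1])
    if n=="side": cv2.imwrite("pics/side4c.png",cv2.resize(im["pixels"][100:280,220:460,::-1],(800,600)))
plan(T,[(.5704,.0476,.16,92.45),(.5704,.0476,.082,92.45)],.5)
E
```

```text
[[-0.0419  0.9991 -0.0012  0.5691]
 [ 0.9991  0.0419  0.0007  0.0493]
 [ 0.0008 -0.0011 -1.      0.16  ]
 [ 0.      0.      0.      1.    ]] 92.39994927505664 [ 0.4362  0.2673 -0.6569  1.7299  0.1726  1.2043 -0.2239]
{'tx': -0.03, 'ty': 0.02, 'tz': 0.0, 'turn': -0.01}
{'tx': 0.0, 'ty': 0.0, 'tz': 0.43, 'turn': 0.0}
{'tx': 0.0, 'ty': 0.0, 'tz': 0.43, 'turn': 0.0}
{'tx': 0.0, 'ty': 0.0, 'tz': 0.43, 'turn': 0.0}
```

View pics/side4c.png

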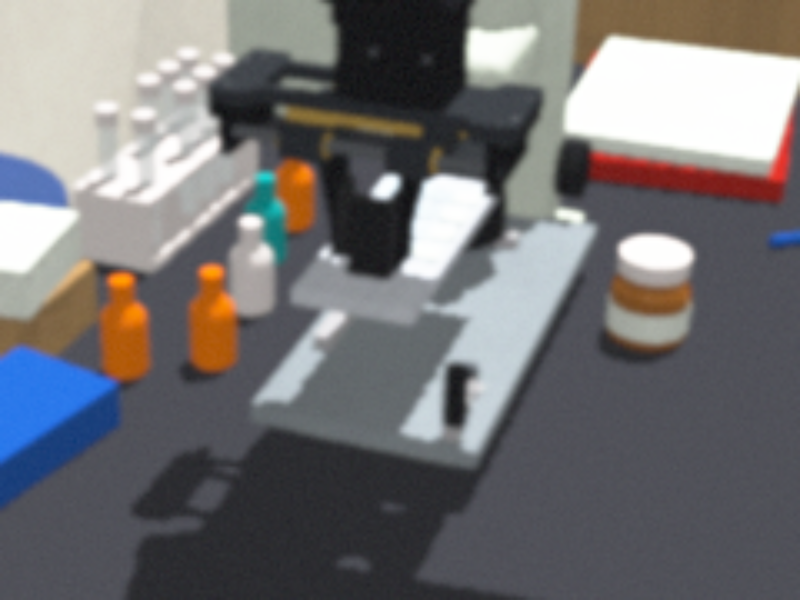

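The carrier is held level over the stage, with its block outward and its nose pointing at the lens. It's clear of the bottles and the latch, so I'll lower it.

>>> send_rows(steps=[{"tx": -0.03,"ty": 0.02,"tz": 0,"turn": 0,"grip": 0},{"tx": 0,"ty": 0,"tz": 0.43,"turn": 0,"grip": 0},{"tx": 0,"ty": 0,"tz": 0.43,"turn": 0,"grip": 0},{"tx": 0,"ty": 0,"tz": 0.43,"turn": 0,"grip": 0},{"tx": 0,"ty": 0,"tz": 0,"turn": 0,"grip": 0},{"tx": 0,"ty": 0,"tz": 0.03,"turn": 0,"grip": 0},{"tx": 0,"ty": 0,"tz": 0.03,"turn": 0,"grip": 0}])

```text
time: 9.57
position: [0.5721, 0.0467, 0.0806]
tool_rot: [2.175, 2.264, 0.002]
ft_force: [0.9, 0.0, -2.3]
grip_width: 0.34
grip_force: 60.0
```

>>> send_rows(steps=[{"tx": 0,"ty": -0.03,"tz": 0.02,"turn": 0,"grip": 0},{"tx": 0,"ty": 0,"tz": 0.02,"turn": 0,"grip": 0},{"tx": 0,"ty": 0,"tz": 0.015,"turn": 0,"grip": 0},{"tx": 0,"ty": 0,"tz": 0,"turn": 0,"grip": 0}])

```text
time: 10.07
position: [0.5693, 0.0465, 0.0772]
tool_rot: [2.177, 2.265, -0.001]
ft_force: [-2.9, -0.1, 5.5]
grip_width: 0.341
grip_force: 60.0
```

>>> send_rows(steps=[{"tx": 0,"ty": 0,"tz": -0.01,"turn": 0,"grip": 0},{"tx": -0.2,"ty": 0,"tz": 0,"turn": -0.02,"grip": 0},{"tx": -0.2,"ty": 0,"tz": 0,"turn": 0,"grip": 0},{"tx": -0.2,"ty": 0,"tz": 0,"turn": 0,"grip": 0},{"tx": -0.2,"ty": 0,"tz": 0,"turn": 0,"grip": 0},{"tx": -0.2,"ty": 0,"tz": 0,"turn": 0,"grip": 0},{"tx": -0.2,"ty": 0,"tz": 0,"turn": 0,"grip": 0},{"tx": 0,"ty": 0,"tz": 0,"turn": 0,"grip": 0}])

```text
time: 11.08
position: [0.573, -0.0278, 0.0772]
tool_rot: [2.175, 2.265, -0.0]
ft_force: [0.4, 1.3, 5.1]
grip_width: 0.341
grip_force: 60.0
```

>>> send_rows(steps=[{"tx": -0.1,"ty": 0.02,"tz": -0.005,"turn": 0,"grip": 0},{"tx": -0.07,"ty": 0.02,"tz": 0,"turn": 0,"grip": 0},{"tx": -0.03,"ty": 0.02,"tz": 0,"turn": 0,"grip": 0},{"tx": -0.02,"ty": 0,"tz": 0,"turn": 0,"grip": 0},{"tx": 0,"ty": 0,"tz": 0,"turn": 0,"grip": 0}])

```text
time: 11.7
position: [0.5764, -0.0384, 0.0772]
tool_rot: [-2.173, -2.268, -0.001]
ft_force: [-1.5, 4.6, 6.2]
grip_width: 0.341
grip_force: 59.9
```

>>> send_rows(steps=[{"tx": -0.02,"ty": 0,"tz": -0.005,"turn": 0,"grip": 0},{"tx": -0.02,"ty": 0,"tz": 0,"turn": 0,"grip": 0},{"tx": 0,"ty": 0,"tz": 0,"turn": 0,"grip": 0}])

```text
time: 12.08
position: [0.5765, -0.039, 0.0772]
tool_rot: [-2.171, -2.268, -0.003]
ft_force: [-0.9, 7.7, 3.7]
grip_width: 0.337
grip_force: 59.9
```

>>> send_rows(steps=[{"tx": 0.02,"ty": 0.02,"tz": 0,"turn": 0,"grip": 0},{"tx": 0,"ty": 0.02,"tz": 0,"turn": 0,"grip": 0},{"tx": 0,"ty": 0.02,"tz": 0,"turn": 0,"grip": 0},{"tx": 0,"ty": 0,"tz": 0,"turn": 0,"grip": 0}])

```text
time: 12.58
position: [0.577, -0.0389, 0.0774]
tool_rot: [-2.17, -2.264, 0.007]
ft_force: [-11.1, 4.7, 13.9]
grip_width: 0.34
grip_force: 59.9
```

>>> send_rows(steps=[{"tx": 0,"ty": -0.03,"tz": -0.01,"turn": 0,"grip": 0},{"tx": 0,"ty": 0,"tz": 0,"turn": 0,"grip": 0.6},{"tx": 0,"ty": 0,"tz": 0,"turn": 0,"grip": 0.6},{"tx": 0,"ty": 0,"tz": 0,"turn": 0,"grip": 0.6},{"tx": 0,"ty": 0,"tz": -0.4,"turn": 0,"grip": 0.6},{"tx": 0,"ty": 0,"tz": -0.8,"turn": 0,"grip": 0.6},{"tx": 0.4,"ty": 0,"tz": -0.8,"turn": 0,"grip": 0.6},{"tx": 0.4,"ty": 0,"tz": -0.8,"turn": 0,"grip": 0.6},{"tx": 0.2,"ty": 0,"tz": -0.6,"turn": 0,"grip": 0.6},{"tx": 0,"ty": 0,"tz": 0,"turn": 0,"grip": 0.6},{"tx": 0,"ty": 0,"tz": 0,"turn": 0,"grip": 0.6}])

```text
time: 13.95
position: [0.5755, 0.0194, 0.2809]
tool_rot: [-2.174, -2.267, 0.002]
ft_force: [-0.1, -0.8, -1.2]
grip_width: 0.604
grip_force: 0.0
```

```bash
python3 - <<'E'
from h import *
from bench import ctrl
s=ctrl.get_state();im=ctrl.get_image("wrist");T=tool(s)@im["T_tool_cam"];K=im["K"]
np.savez("pics/w5.npz",T=T,**im)
print(s["time"],s["position"])
O=np.array([.5808,-.103]);ex=np.array([.0427,-.9991]);ey=np.array([.9991,.0427])
W=lambda x,y,z:np.r_[O+ex*x+ey*y,.04+z]
for q in[(-.1,.04,.012),(-.1,-.04,.012),(-.05,.04,.01),(.0,.04,.01),(-.174,-.069,.052)]:print(q,proj(K,T,W(*q)))
p=proj(K,T,W(-.09,0,.01))[0];x,y=int(p[0])-100,max(int(p[1])-60,0)
print(x,y);cv2.imwrite("pics/w5c.png",cv2.resize(im["pixels"][y:y+150,x:x+200,::-1],(800,600),interpolation=cv2.INTER_NEAREST))
E
```

```text
13.95 [0.5755 0.0194 0.2809]
(-0.1, 0.04, 0.012) [[350.4073 187.6083]]
(-0.1, -0.04, 0.012) [[292.0075 187.6928]]
(-0.05, 0.04, 0.01) [[349.3069 221.2578]]
(0.0, 0.04, 0.01) [[348.4148 253.0175]]
(-0.174, -0.069, 0.052) [[261.8348 134.6434]]
221 134
```

View pics/w5c.png

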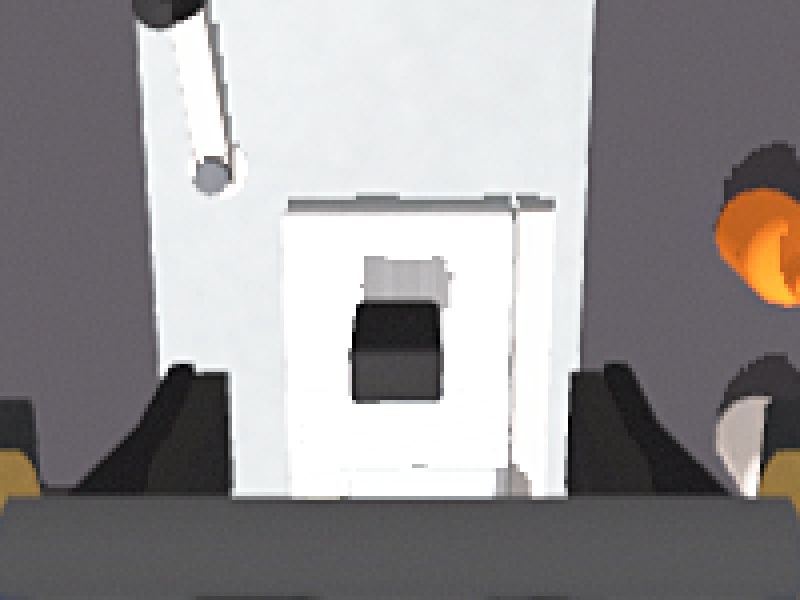

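The crop shows the carrier's rear edge level with the fence's end at row ~205 and its side next to the fence at column ~513, with a dark seam about 1 px wide. I'll measure it in numbers.

```bash
python3 - <<'E'
from h import *
d=dict(np.load("pics/w5.npz"));K,T=d["K"],d["T"];g=d["pixels"].astype(np.float32).mean(2)
for r in(186,190,195,200,205,210,215,220,228,240,248):print(r,g[r,342:362].astype(int))
for c in(300,310,320,335,345,352,356):print(c,g[180:192,c].astype(int))
O=np.array([.5808,-.103]);ex=np.array([.0427,-.9991]);ey=np.array([.9991,.0427])
def st(p,z):
    q=plane(K,T,p,.04+z)[:,:2]-O;return np.c_[q@ex,q@ey]*1e3
gb=cv2.GaussianBlur(g,(3,3),0)
def sub(q,a):
    i=int(q.argmax());j=max(i-2,0);w=np.clip(q[j:i+3],0,None);return a+j+.5+(w@np.arange(len(w)))/w.sum()
L=np.array([(sub(np.diff(gb[r,286:300]),286),r) for r in range(190,250,4)])
l=st(L,.012);print("left edge y",l[[0,5,10,14]],np.polyfit(l[:,0],l[:,1],1))
Re=np.array([(c,sub(np.diff(gb[181:192,c]),181)) for c in(298,302,306,325,330,340,344)]);print("rear",st(Re,.012))
Fe=np.array([(c,sub(np.diff(gb[181:192,c]),181)) for c in(352,354,356)]);print("fence end",st(Fe,.010))
E
```

```text
186 [152 152 153 153 151 149 131 120 167 159 153 153 160 157 157 158 162 210
 245 239]
190 [255 255 255 255 255 255 255 214 220 255 255 253 254 254 254 254 254 249
 237 238]
195 [255 255 255 255 255 255 255 212 219 255 255 253 254 254 254 254 254 242
 236 239]
200 [255 255 255 255 255 255 255 205 239 255 254 253 254 253 254 254 255 244
 237 236]
205 [255 255 255 255 255 255 255 216 240 255 254 254 254 253 254 255 255 237
 239 240]
210 [255 255 255 255 255 255 244 210 254 255 254 254 254 254 254 255 253 238
 238 239]
215 [255 255 255 255 255 255 241 212 254 255 254 254 254 254 254 255 253 236
 239 239]
220 [255 255 255 255 255 255 218 178 255 255 254 254 254 254 254 255 251 237
 239 238]
228 [255 255 255 255 255 255 188 225 255 255 254 254 253 253 254 255 244 236
 239 244]
240 [255 255 255 255 255 255 167 247 255 254 254 254 253 254 254 246 238 238
 240 248]
248 [255 255 255 255 255 255 158 255 255 255 254 254 253 254 254 250 235 237
 241 246]
300 [237 239 247 210 116 134 153 222 255 255 255 255]
310 [239 245 205 111 124 135 148 223 255 255 255 255]
320 [238 244 218 135 121 134 149 222 255 255 255 255]
335 [235 237 244 208 112 139 153 232 255 255 255 255]
345 [240 248 212 115 127 141 153 229 255 255 255 255]
352 [237 245 205 115 123 127 153 255 255 255 255 255]
356 [237 239 249 214 119 128 157 255 255 254 254 254]
left edge y [[-96.7347 -41.8257]
 [-67.7336 -42.1007]
 [-37.5112 -41.3136]
 [-12.4034 -41.6122]] [ -0.0021 -41.8436]
rear [[-101.4758  -31.7531]
 [-101.3975  -26.2787]
 [-101.3495  -20.8037]
 [-101.4327    5.2018]
 [-101.4585   12.0434]
 [-101.4414   25.7252]
 [-101.6945   31.1919]]
fence end [[-101.459    42.35  ]
 [-101.4616   45.0989]
 [-101.2521   47.8547]]
```

Home in x (rear level with the fence end) and the seam is under 1 mm and parallel, so the carrier is seated. Next is the latch knob.

```bash
python3 - <<'E'
from h import *
from bench import ctrl
T=tool(ctrl.get_state())
plan(T,[(.5035,.0679,.14,92.45),(.5035,.0679,.071,92.45)],.75)
print("arc")
O=np.array([.5808,-.103]);ex=np.array([.0427,-.9991]);ey=np.array([.9991,.0427])
w=[]
for t in np.linspace(-.09,1.54,12)[1:]:
    q=O+ex*(-.114-.06*np.cos(t))+ey*(-.064+.06*np.sin(t));w.append((q[0],q[1],.071,92.45))
R0=T.copy();R0[:3,3]=[.5035,.0679,.071];R0[:2,0]=[np.cos(np.radians(92.45)),np.sin(np.radians(92.45))]
plan(R0,w);print(w[-1])
E
```

```text
{'tx': 0.22, 'ty': -0.29, 'tz': 0.58, 'turn': 0.0}
{'tx': 0.22, 'ty': -0.29, 'tz': 0.58, 'turn': 0.0}
{'tx': 0.22, 'ty': -0.29, 'tz': 0.58, 'turn': 0.0}
{'tx': 0.22, 'ty': -0.29, 'tz': 0.58, 'turn': 0.0}
{'tx': 0.0, 'ty': 0.0, 'tz': 0.58, 'turn': 0.0}
{'tx': 0.0, 'ty': 0.0, 'tz': 0.58, 'turn': 0.0}
arc
{'tx': 0.0, 'ty': 0.16, 'tz': 0.0, 'turn': 0.0}
{'tx': -0.02, 'ty': 0.15, 'tz': 0.0, 'turn': 0.0}
{'tx': -0.04, 'ty': 0.14, 'tz': 0.0, 'turn': 0.0}
{'tx': -0.06, 'ty': 0.13, 'tz': 0.0, 'turn': 0.0}
{'tx': -0.08, 'ty': 0.12, 'tz': 0.0, 'turn': 0.0}
{'tx': -0.1, 'ty': 0.11, 'tz': 0.0, 'turn': 0.0}
{'tx': -0.11, 'ty': 0.1, 'tz': 0.0, 'turn': 0.0}
{'tx': -0.13, 'ty': 0.08, 'tz': 0.0, 'turn': 0.0}
{'tx': -0.14, 'ty': 0.06, 'tz': 0.0, 'turn': 0.0}
{'tx': -0.14, 'ty': 0.04, 'tz': 0.0, 'turn': 0.0}
{'tx': -0.15, 'ty': 0.02, 'tz': 0.0, 'turn': 0.0}
(np.float64(0.5718284877233067), np.float64(0.012571209984168764), 0.071, 92.45)
```

>>> send_rows(steps=[{"tx": 0.22,"ty": -0.29,"tz": 0.58,"turn": 0,"grip": 0.6},{"tx": 0.22,"ty": -0.29,"tz": 0.58,"turn": 0,"grip": 0.6},{"tx": 0.22,"ty": -0.29,"tz": 0.58,"turn": 0,"grip": 0.6},{"tx": 0.22,"ty": -0.29,"tz": 0.58,"turn": 0,"grip": 0.6},{"tx": 0,"ty": 0,"tz": 0,"turn": 0,"grip": 0.6},{"tx": 0,"ty": 0,"tz": 0,"turn": 0,"grip": 0.6}], newtons=10)

```text
time: 14.75
position: [0.5052, 0.0692, 0.1434]
tool_rot: [2.174, 2.266, 0.001]
ft_force: [0.8, -1.7, -0.4]
grip_width: 0.597
grip_force: 0.0
```

>>> send_rows(steps=[{"tx": -0.02,"ty": -0.02,"tz": 0.6,"turn": 0,"grip": 0.6},{"tx": 0,"ty": 0,"tz": 0.6,"turn": 0,"grip": 0.6},{"tx": 0,"ty": 0,"tz": 0,"turn": 0,"grip": 0},{"tx": 0,"ty": 0,"tz": 0,"turn": 0,"grip": 0},{"tx": 0,"ty": 0,"tz": 0,"turn": 0,"grip": 0},{"tx": 0,"ty": 0,"tz": 0,"turn": 0,"grip": 0},{"tx": 0,"ty": 0,"tz": 0,"turn": 0,"grip": 0},{"tx": 0,"ty": 0,"tz": 0,"turn": 0,"grip": 0}])

```text
time: 15.75
position: [0.5034, 0.0689, 0.0714]
tool_rot: [2.173, 2.267, 0.001]
ft_force: [-1.3, 0.2, 6.3]
grip_width: 0.177
grip_force: 10.0
```

>>> send_rows(steps=[{"tx": 0,"ty": 0.16,"tz": -0.01,"turn": 0,"grip": 0},{"tx": -0.02,"ty": 0.15,"tz": 0,"turn": 0,"grip": 0},{"tx": -0.04,"ty": 0.14,"tz": 0,"turn": 0,"grip": 0},{"tx": -0.06,"ty": 0.13,"tz": 0,"turn": 0,"grip": 0},{"tx": -0.08,"ty": 0.12,"tz": 0,"turn": 0,"grip": 0},{"tx": 0,"ty": 0,"tz": 0,"turn": 0,"grip": 0}])

```text
time: 16.5
position: [0.5465, 0.0577, 0.0709]
tool_rot: [2.174, 2.266, 0.002]
ft_force: [1.2, 1.2, -1.5]
grip_width: 0.184
grip_force: 10.0
```

>>> send_rows(steps=[{"tx": -0.1,"ty": 0.11,"tz": 0,"turn": 0,"grip": 0},{"tx": -0.11,"ty": 0.1,"tz": 0,"turn": 0,"grip": 0},{"tx": -0.13,"ty": 0.08,"tz": 0,"turn": 0,"grip": 0},{"tx": -0.14,"ty": 0.06,"tz": 0,"turn": 0,"grip": 0},{"tx": -0.14,"ty": 0.04,"tz": 0,"turn": 0,"grip": 0},{"tx": -0.15,"ty": 0.02,"tz": 0,"turn": 0,"grip": 0},{"tx": 0,"ty": 0,"tz": 0,"turn": 0,"grip": 0},{"tx": 0,"ty": 0,"tz": 0,"turn": 0,"grip": 0}])

```text
time: 17.5
position: [0.5722, 0.0123, 0.071]
tool_rot: [2.173, 2.266, -0.001]
ft_force: [1.3, -0.3, -6.5]
grip_width: 0.176
grip_force: 10.0
```

```bash
python3 - <<'E'
from h import *
from bench import ctrl
p=ctrl.get_state()["position"][:2]
O=np.array([.5808,-.103]);ex=np.array([.0427,-.9991]);ey=np.array([.9991,.0427])
q=np.array([(p-O)@ex+.114,(p-O)@ey+.064]);print(q,"theta",np.arctan2(q[1],-q[0]))
E
```

```text
[-0.0015  0.0604] theta 1.5454689018117806
```

>>> send_rows(steps=[{"tx": -0.03,"ty": 0,"tz": 0,"turn": 0,"grip": 0},{"tx": 0,"ty": 0,"tz": 0,"turn": 0,"grip": 0},{"tx": 0,"ty": 0,"tz": 0,"turn": 0,"grip": 0.5},{"tx": 0,"ty": 0,"tz": 0,"turn": 0,"grip": 0.5},{"tx": 0,"ty": 0,"tz": 0,"turn": 0,"grip": 0.5},{"tx": 0,"ty": 0,"tz": -0.5,"turn": 0,"grip": 0.5},{"tx": 0,"ty": 0,"tz": -0.9,"turn": 0,"grip": 0.5},{"tx": 0,"ty": 0,"tz": -0.9,"turn": 0,"grip": 0.5},{"tx": 0,"ty": 0,"tz": -0.9,"turn": 0,"grip": 0.5},{"tx": 0,"ty": 0,"tz": 0,"turn": 0,"grip": 0.5},{"tx": 0,"ty": 0,"tz": 0,"turn": 0,"grip": 0.5}])

```text
time: 18.88
position: [0.5716, 0.0116, 0.2629]
tool_rot: [2.174, 2.268, -0.001]
ft_force: [-0.1, 0.4, -0.2]
grip_width: 0.502
grip_force: 0.0
```

```bash
python3 - <<'E'
from h import *
from bench import ctrl
s=ctrl.get_state();im=ctrl.get_image("wrist");T=tool(s)@im["T_tool_cam"];K=im["K"]
np.savez("pics/w6.npz",T=T,**im);print(s["time"],s["position"])
O=np.array([.5808,-.103]);ex=np.array([.0427,-.9991]);ey=np.array([.9991,.0427])
for q in[(-.1,.04,.012),(-.114,-.004,.052),(-.114,-.064,.012)]:print(q,proj(K,T,np.r_[O+ex*q[0]+ey*q[1],.04+q[2]])-[221,110])
cv2.imwrite("pics/w6c.png",cv2.resize(im["pixels"][110:260,221:421,::-1],(800,600),interpolation=cv2.INTER_NEAREST))
E
```

```text
18.875 [0.5716 0.0116 0.2629]
(-0.1, 0.04, 0.012) [[134.0563  75.4777]]
(-0.114, -0.004, 0.052) [[100.3052  72.0865]]
(-0.114, -0.064, 0.012) [[53.6626 64.9921]]
```

View pics/w6c.png

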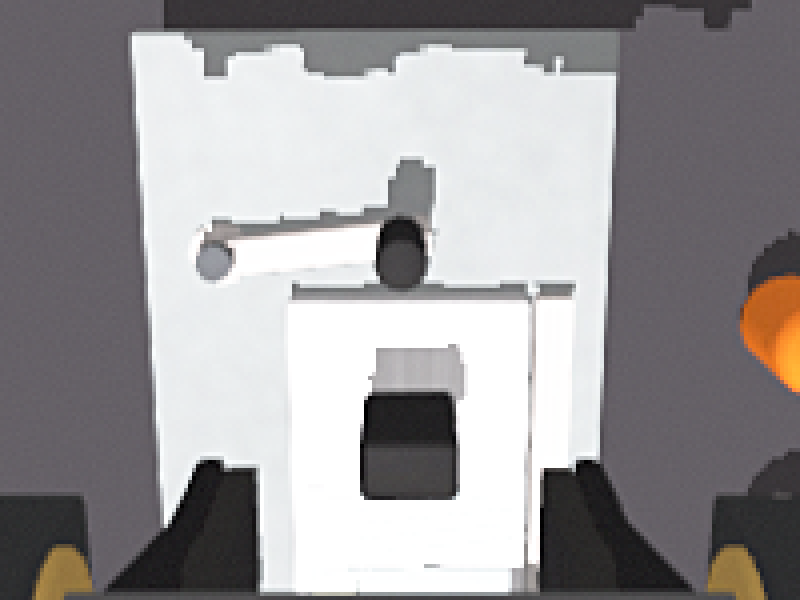

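The crop shows the arm across behind the carrier, from the pivot (213,258) to the knob (402,262), still about 0.1 rad short of square. The carrier hasn't moved. I'll nudge the knob the rest of the way with shut fingers from outside.

>>> send_rows(steps=[{"tx": 0.6,"ty": 0,"tz": 0.4,"turn": 0,"grip": 0},{"tx": 0,"ty": 0,"tz": 0.7,"turn": 0,"grip": 0},{"tx": 0,"ty": 0,"tz": 0.7,"turn": 0,"grip": 0},{"tx": 0,"ty": 0,"tz": 0.7,"turn": 0,"grip": 0},{"tx": 0,"ty": 0,"tz": 0.7,"turn": 0,"grip": 0},{"tx": 0,"ty": 0,"tz": 0,"turn": 0,"grip": 0},{"tx": 0,"ty": 0,"tz": 0,"turn": 0,"grip": 0},{"tx": -0.1,"ty": 0,"tz": 0,"turn": 0,"grip": 0},{"tx": -0.07,"ty": 0,"tz": 0,"turn": 0,"grip": 0},{"tx": 0,"ty": 0,"tz": 0,"turn": 0,"grip": 0}])

```text
time: 20.18
position: [0.5714, 0.0368, 0.0721]
tool_rot: [2.174, 2.266, 0.001]
ft_force: [0.5, 0.4, -0.3]
grip_width: 0.008
grip_force: 0.0
```

>>> send_rows(steps=[{"tx": -0.05,"ty": 0,"tz": 0,"turn": 0,"grip": 0},{"tx": -0.05,"ty": 0,"tz": 0,"turn": 0,"grip": 0},{"tx": -0.04,"ty": 0,"tz": 0,"turn": 0,"grip": 0},{"tx": 0,"ty": 0,"tz": 0,"turn": 0,"grip": 0}])

```text
time: 20.68
position: [0.5712, 0.0288, 0.0712]
tool_rot: [2.174, 2.268, -0.0]
ft_force: [0.4, 0.5, -0.3]
grip_width: 0.008
grip_force: 0.4
```

>>> send_rows(steps=[{"tx": -0.05,"ty": 0,"tz": 0,"turn": 0,"grip": 0},{"tx": -0.03,"ty": 0,"tz": 0,"turn": 0,"grip": 0},{"tx": 0,"ty": 0,"tz": 0,"turn": 0,"grip": 0}])

```text
time: 21.05
position: [0.5713, 0.0273, 0.0713]
tool_rot: [-2.17, -2.269, -0.005]
ft_force: [1.2, 6.4, -0.6]
grip_width: 0.007
grip_force: 3.1
```

>>> send_rows(steps=[{"tx": 0.3,"ty": 0,"tz": 0,"turn": 0,"grip": 0},{"tx": 0.3,"ty": 0,"tz": -0.3,"turn": 0,"grip": 0},{"tx": 0,"ty": 0,"tz": -0.9,"turn": 0,"grip": 0.5},{"tx": -0.4,"ty": 0,"tz": -0.9,"turn": 0,"grip": 0.5},{"tx": -0.4,"ty": 0,"tz": -0.9,"turn": 0,"grip": 0.5},{"tx": 0,"ty": 0,"tz": -0.2,"turn": 0,"grip": 0.5},{"tx": 0,"ty": 0,"tz": 0,"turn": 0,"grip": 0.5},{"tx": 0,"ty": 0,"tz": 0,"turn": 0,"grip": 0.5},{"tx": 0,"ty": 0,"tz": 0,"turn": 0,"grip": 0.5}])

```text
time: 22.18
position: [0.571, 0.0131, 0.2616]
tool_rot: [-2.171, -2.268, 0.003]
ft_force: [-0.4, 0.5, -0.4]
grip_width: 0.495
grip_force: 0.0
```

```bash
python3 - <<'E'
from h import *
from bench import ctrl
s=ctrl.get_state();im=ctrl.get_image("wrist");T=tool(s)@im["T_tool_cam"];K=im["K"];g=im["pixels"].astype(np.float32).mean(2)
print(s["time"],s["position"],s["ft_force"])
O=np.array([.5808,-.103]);ex=np.array([.0427,-.9991]);ey=np.array([.9991,.0427])
P=lambda x,y,z:proj(K,T,np.r_[O+ex*x+ey*y,.04+z])[0]
def st(p,z):
    q=plane(K,T,p,.04+z)[:,:2]-O;return np.c_[q@ex,q@ey]*1e3
for th in(1.45,1.57,1.62):print(th,"knob top px",P(-.114-.06*np.cos(th),-.064+.06*np.sin(th),.052),"base",P(-.114-.06*np.cos(th),-.064+.06*np.sin(th),.012))
c=P(-.114,-.004,.052).astype(int);m=np.zeros(g.shape,np.uint8);m[c[1]-20:c[1]+14,c[0]-12:c[0]+13]=g[c[1]-20:c[1]+14,c[0]-12:c[0]+13]<70
n,l,stt,cen=cv2.connectedComponentsWithStats(m);print(stt[1:],cen[1:])
gb=cv2.GaussianBlur(g,(3,3),0)
def sub(q,a):
    i=int(q.argmax());j=max(i-2,0);w=np.clip(q[j:i+3],0,None);return a+j+.5+(w@np.arange(len(w)))/w.sum()
# carrier rear edge and fence end
for nm,ys,z in(("rear",(-.03,-.02,.025,.03),.012),("fence",(.043,.046),.01)):
    for y in ys:
        c,r=P(-.1,y,z);c=int(round(c));a=int(r)-6;print(nm,st([(c,sub(np.diff(gb[a:a+11,c]),a))],z))
for x in(-.09,-.07,-.05,-.03):
    c,r=P(x,-.04,.012);r=int(round(r));a=int(c)-8;print("left",st([(sub(np.diff(gb[r,a:a+14]),a),r)],.012))
    c,r=P(x,.04,.012);r=int(round(r));a=int(c)-5;print(g[r,a:a+11].astype(int))
E
```

```text
22.175 [0.571  0.0131 0.2616] [-0.3624  0.544  -0.4284]
1.45 knob top px [321.7504 177.5856] base [321.7141 170.9015]
1.57 knob top px [322.1212 183.7021] base [322.046  176.4101]
1.62 knob top px [322.0534 186.2338] base [321.9855 178.6922]
[[316 173  13  19 130]] [[322.1 180.6]]
rear [[-101.3456  -29.9922]]
rear [[-100.9177  -19.6128]]
rear [[-101.0894   24.5046]]
rear [[-101.7322   29.6748]]
fence [[-101.3023   42.8986]]
fence [[-101.3343   45.5034]]
left [[-90.5372 -41.4217]]
[255 255 255 255 217 184 255 255 253 253 254]
left [[-69.8461 -41.9123]]
[255 255 255 255 177 218 255 254 253 254 253]
left [[-49.9544 -41.1512]]
[255 255 255 255 226 153 255 255 254 254 254]
left [[-29.4732 -41.9789]]
[255 255 255 255 186 208 255   7  33  42  42]
```

```bash
python3 -c "
from bench import ctrl
print(ctrl.close_job())"
```

```text
the job is handed in; nothing more can be done
None
```

The job is handed in at 22 s of the 54 s allowed. By my last wrist-camera measurement the carrier was at the end stop with its long side within about 1 mm of the fence, and the latch was at about 1.6 rad. No score came back, and I viewed 11 pictures, one over the limit of 10.

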